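Switch off the parts tumbler and hold its sprung cover at the marker

TASK

Turn the parts tumbler's timer knob back until its pointer stands at zero, on the thick bar of the dial. Then lift the tumbler's sprung cover by its bow handle until the cover is in line with the marker arm at its side, and finish while still holding it there, because it springs shut when let go. Do not push the marker arm, and leave the loose things lying on and beside the tumbler where they are.

Things in the scene. Friction and masses are not known exactly. Their poses are not given: they have to be found in the camera images.
- machine: bench parts tumbler, fixed to the table: white tub 260 (x) x 220 (y) x 120 mm high, joined on its -y side to a lower control deck 260 x 170 x 60 mm high (y from -280 to -110 mm). Origin: underside of the tub's centre, on the table; z up. Only yaw (about +-0.3 rad) and place vary.
- timer (a joint): angle of the timer knob (rad): 0 = its pointer stands at zero, over the thick black bar on the dial plate; grows clockwise seen from above, so a positive reading is brought back to 0 counter-clockwise. Free from -0.6 to 2.8, no detent or stop at zero; starts between 0.8 and 2.3; stays where left, friction about 0.06 N m.
- timer_grip (a point): on the knob's vertical axis, in the middle of its grip bar, 90 mm above the table, at (0, -205, 90) mm in the machine's frame. The knob is black: a 60 mm round skirt 10 mm high on a 86 mm dial plate, with a straight upright grip bar 50 mm long, 14 mm thick and 30 mm high on it (73 to 103 mm above the table). The point turns with the knob: the bar lies along its x axis and its -x axis is the way the white pointer line points. At zero the pointer points along the machine's -x.
- timer_pointer (a point): outer tip of the white pointer line, at the rim of the knob's skirt, 34 mm from the knob's axis
- cover (a joint): opening angle of the cover (rad): 0 = shut, grows as it is lifted, to at most 1.4. The hinge spring shuts it: 0.4 N m when shut plus 1.0 N m per rad, besides the cover's own weight (about 0.4 kg, varies); roughly 4 to 8 N upwards at the handle.
- cover_handle (a point): middle of the bow handle's straight round bar, 14 mm thick and 120 mm long between its posts, parallel to the hinge; 44 mm clear height from bar centre to the cover plate's top; 175 mm from the hinge axis along the cover and 48 mm above its mid-plane. When shut at (0, -65, 173) mm in the machine's frame. x axis along the bar (as the machine's x); the point turns with the cover.
- cover_hinge (a point): point on the cover's hinge axis, at (0, 110, 125) mm in the machine's frame. The axis is the machine's x; the free edge lies towards the machine's -y, nearest the control deck. Cover: bare aluminium plate 264 x 215 x 8 mm. The point turns with the cover; its y axis lies in the cover's plane.
- marker (a joint): angle of the marker arm (rad) about the same hinge axis, counted like the cover's: the cover is in line with the arm when the two read the same. Differs from start to start, 0.45 to 0.85; the arm stands stiffly where it is set and must not be moved.
- marker_tip (a point): end block of the marker arm, a thin dark steel bar 8 mm high and 4 mm thick beside the +x edge of the cover (142 mm along x from the hinge's middle), 225 mm from the hinge axis. The point turns with the arm; its y axis runs along the arm.
- washer_cup: clear plastic cup of washers, 72 mm wide, 75 high, standing on the table beside the control deck; loose, a bystander. Origin: centre of its underside.
- nut_can: open steel can of nuts, 96 mm wide, 100 high, standing on the table behind the hinge side of the tub; loose, a bystander. Origin: centre of its underside.
- collar: steel collar, 34 mm wide, 14 high, lying on the control deck; loose, a bystander. Origin: centre of its underside.
- hex_nut: hexagon nut, 24 mm over the flats, 12 high, lying on the control deck; loose, a bystander. Origin: centre of its underside.

How it is judged:
By the outcome, as a careful person would: the job done as asked, in the order asked, and still so for the second after the job is handed in, while the arm keeps its last pose, push and grip.
It also fails if it takes over 72 s, if anything falls off the work surface, if the arm or the gripper's body presses on something with over 40 N, if the wrist force passes 120 N, or if a joint passes its speed limit or range.

ROBOT

A 7-joint arm with a two-finger parallel gripper is mounted at the origin on the work surface. World frame = base frame: x ahead of the robot, y to its left, z up, the work surface at z = 0. Lengths are in m, angles in rad, forces in N, time in s.
With the tool pointing down it reaches from about 0.4 to 0.925 m from the base axis. Payload 5.6 kg.
Tool frame: the origin (TCP) lies midway between the tips of the shut fingers; the grasp point (between the pads) lies 19 mm behind it; z points along the fingers, y is the direction in which the jaws open and shut (so a half turn about z gives the same grasp; the last joint's range is limited). The gripper opens to 85 mm and grips with 20 to 120 N. Pads are 22 mm wide; open, the fingers measure 114 mm over their backs; the gripper's body (76 mm by 85 mm) begins 54 mm behind the grasp point. The pads swing forward as they close: fully open they stand 13 mm farther back than shut.
Start: joints at [1.275, 0.468, -0.012, 1.603, 0.006, 1.071, -0.056], TCP at [0.163, -0.629, 0.231] pointing down, gripper open.
Joint ranges: [-2.53, 2.53], [-0.31, 2.02], [-1.57, 1.55], [0.28, 2.44], [-1.29, 4.43], [0.15, 1.84], [-2.92, 2.92]. Speed limits (rad/s): [2.57, 2.57, 3.14, 3.14, 3.14, 3.14, 3.14].

INTERFACE

Orientations are given as a unit quaternion [w, x, y, z].
In Python, from bench import robot gives the robot as it stands.
- The arm moves only by the shell command python3 -m pendant 'ROWS' [FORCE]. ROWS is JSON, a list of rows, each a list of 3 entries, a list of its own where there are three numbers: the turn, a rotation vector about the tool's x, y, z in degrees, then the shift along the tool's x, y, z in cm, then the closure in counts, from 0 (fully open) to 255 (shut). A call has 1 to 10 rows; each row is the pose to reach, as a shift and turn from the pose commanded when the call began, along the tool's axes at that moment; what a row does not reach only later rows make up. A row lasts 1/10 s, in which the tool goes at most 50 mm and 8.59 degrees, less where a joint would pass 70% of its speed; a pose out of reach is approached as far as the arm can. A call with a gripper value outside its range is refused whole. The fingers move at their own pace and stop on an object; FORCE is the grip in N (left out, the last holds). Time passes only in rows, so rows that repeat a pose let the fingers close. It gives the time, the measured TCP pose, the force and the opening at its end, in the units of the state.
- robot.get_state(): the state, without advancing time (a new reading comes with each control period).
- robot.get_image(name): name is "side" or "top" or "wrist"; returns a dict with "pixels" (384x512x3 uint8, blue, green, red), "camera_matrix" (3x3 intrinsics, pixels), "dist_coeffs" ([k1, k2, p1, p2, k3] as OpenCV has them; the pictures are not rectified), "R" (3x3) and "t" (3): a world point X has camera coordinates R X + t. Camera axes: x right, y down, z forward; pixel columns grow to the right and rows downward; lengths in m; the calibration is good to about 2 mm. A picture is of the moment at which its call begins. There is no depth.
- robot.close_job(): hands the job in, once; it reports no verdict.
Trained networks look in the newest picture that a camera, given by its name, has taken for a name from the list of things; names that differ only in an ending like _2 or _b are one class to them, and where a whole thing is asked for, a point or a joint stands for the part that bears it (a point fixed in the world has none). Each returns a list of dicts, best first, with "conf" (0 to 1); they miss things now and then, are a little off and sometimes report something else, mostly with a low value. They report only what shows in the picture. A call takes as long as a camera call.
- robot.masks_of(name, camera): "mask" (384x512 bool, what is visible of it).
- robot.mark_of(name, camera): "xyz" ([x, y, z] in m, in world coordinates, good to about 4 mm: a listed point, or the origin of a listed thing).
The state is a dict: "t": time; "joints": joint angles; "joint_velocities": joint speeds; "joint_efforts": joint torques, N m; "ee_pos": TCP position; "ee_rot": TCP orientation; "ft_force": force on the tool from outside, world axes, zero at the start; "ft_torque": the same for the moment, N m; "grip_width": finger opening in m.
Only numpy, scipy, OpenCV 4.12 (cv2) and the standard library are available. Lean on these libraries where they do the work, as an engineer would, in place of code of your own. Each camera call takes 0.05 s, during which the arm holds its last target.

## Working session

There is one attempt and no reset: what is moved stays moved. The work goes in short steps, Python scripts to look and compute and a shell command to move; the robot and the scene stay as the last step left them, time stands still between calls to the robot, and variables do not carry over. Pictures are saved under pics/ and viewed, and the job is handed in when it is done.

```bash
ls; mkdir -p pics; cat > h.py <<'E'
import numpy as np,cv2
from bench import robot
from scipy.spatial.transform import Rotation as Ro
def snap(n,f,s=1.5):
    im=robot.get_image(n); cv2.imwrite('pics/'+f,cv2.resize(im['pixels'],None,fx=s,fy=s)); return im
def proj(im,X):
    r,_=cv2.Rodrigues(np.array(im['R'])); p,_=cv2.projectPoints(np.atleast_2d(X).astype(float),r,np.array(im['t'],float),np.array(im['camera_matrix']),np.array(im['dist_coeffs']));return p[:,0]
E
python3 - <<'E'
from h import *
np.set_printoptions(precision=4,suppress=True)
for c in ['side','top','wrist']:
    im=snap(c,c+'0.png')
    for n in ['machine','timer_grip','timer_pointer','cover_handle','cover_hinge','marker_tip','washer_cup','nut_can','collar','hex_nut']:
        print(c,n,[(np.array(m['xyz']),round(m['conf'],2)) for m in robot.mark_of(n,c)[:2]])
s=robot.get_state();print(s)
E
```

```text
pics
side machine [(array([ 0.5851,  0.0383, -0.0032]), 0.77), (array([ 0.5442, -0.1325,  0.0735]), 0.31)]
side timer_grip []
side timer_pointer [(array([ 0.549 , -0.1323,  0.0692]), 0.81), (array([0.6148, 0.1448, 0.1233]), 0.33)]
side cover_handle [(array([ 0.5703, -0.0225,  0.1738]), 0.81), (array([ 0.5587, -0.3292,  0.0021]), 0.46)]
side cover_hinge [(array([0.6131, 0.1436, 0.1217]), 0.78), (array([ 0.7176, -0.0367,  0.29  ]), 0.4)]
side marker_tip [(array([ 0.7162, -0.039 ,  0.2932]), 0.59)]
side washer_cup [(array([ 0.5606, -0.3268, -0.0014]), 0.96)]
side nut_can [(array([ 0.6424, -0.1665,  0.0594]), 0.33)]
side collar [(array([ 0.6417, -0.1668,  0.0571]), 0.57)]
side hex_nut [(array([ 0.4387, -0.1415,  0.0583]), 0.71)]
top machine [(array([0.5888, 0.0387, 0.0035]), 0.98)]
top timer_grip [(array([ 0.5412, -0.1659,  0.0948]), 0.72)]
top timer_pointer [(array([ 0.545 , -0.1326,  0.0669]), 0.71)]
top cover_handle [(array([ 0.5742, -0.0285,  0.1723]), 0.96), (array([ 0.4375, -0.141 ,  0.0613]), 0.58)]
top cover_hinge [(array([0.6088, 0.1405, 0.1251]), 0.73)]
top marker_tip [(array([
[... 319 characters left out ...]
ine []
wrist timer_grip []
wrist timer_pointer []
wrist cover_handle []
wrist cover_hinge []
wrist marker_tip []
wrist washer_cup []
wrist nut_can []
wrist collar []
wrist hex_nut []
{'t': 1.65, 'joints': array([ 1.275 ,  0.4675, -0.0116,  1.6027,  0.006 ,  1.0714, -0.0563]), 'joint_velocities': array([ 0.0007, -0.0009, -0.0011, -0.001 , -0.0012,  0.0006, -0.0023]), 'joint_efforts': array([  0.0002, -53.2224,   0.0215, -25.163 ,   0.0115,   0.0012,
         0.    ]), 'ee_pos': array([ 0.1625, -0.6294,  0.2313]), 'ee_rot': array([ 0.   ,  0.992,  0.126, -0.   ]), 'ft_force': array([-0.1682,  0.3931,  0.71  ]), 'ft_torque': array([-0.014 , -0.0387, -0.0618]), 'grip_width': 0.08562158538646214}
```

View pictures.

View pics/side0.png

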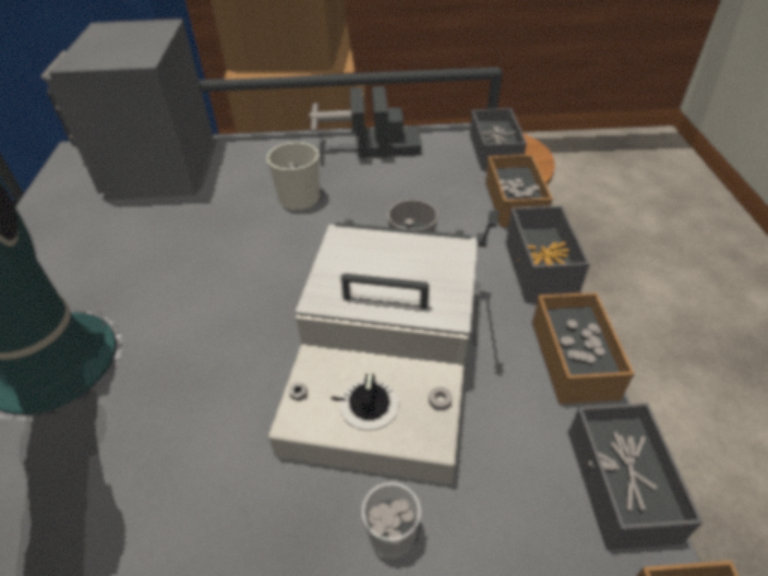

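View pics/top0.png

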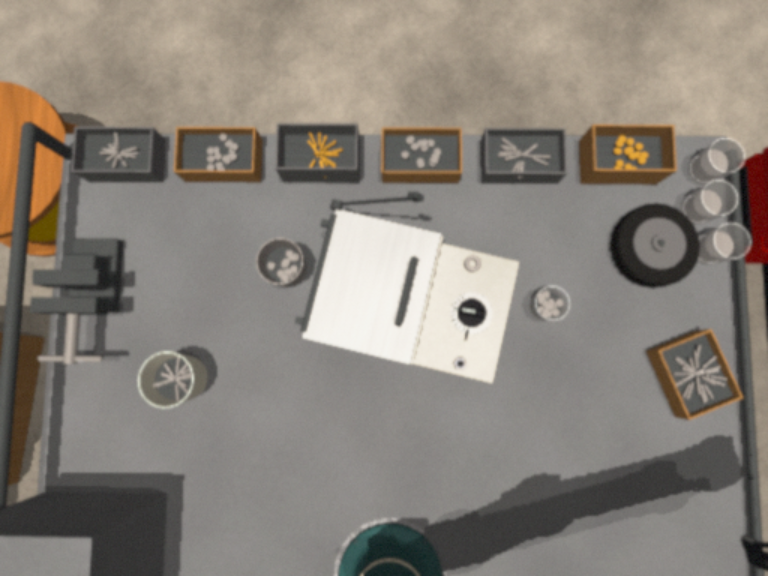

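```bash
python3 - <<'E'
from h import *
np.set_printoptions(precision=4,suppress=True)
# machine fit from points (avg)
L={'o':(0,0,0),'grip':(0,-.205,.09),'handle':(0,-.065,.173),'hinge':(0,.110,.125)}
obs=[('o',(.5851,.0383)),('o',(.5888,.0387)),('grip',(.5412,-.1659)),('handle',(.5703,-.0225)),('handle',(.5742,-.0285)),('hinge',(.6131,.1436)),('hinge',(.6088,.1405))]
A=np.array([L[k][:2] for k,_ in obs]);B=np.array([p for _,p in obs])
a=A-A.mean(0);b=B-B.mean(0)
yaw=np.arctan2((a[:,0]*b[:,1]-a[:,1]*b[:,0]).sum(),(a*b).sum())
R=np.array([[np.cos(yaw),-np.sin(yaw)],[np.sin(yaw),np.cos(yaw)]])
t=B.mean(0)-R@A.mean(0)
print('yaw',yaw,'t',t,'res',(B-(A@R.T+t)))
for n,p in [('ptr',(.547,-.1325)),('tip',(.7156,-.039)),('collar',(.642,-.167)),('nut',(.437,-.1395)),('cup',(.5606,-.326)),('can',(.6432,.2265))]: print(n,R.T@(np.array(p)-t))
print('grip world',R@[0,-.205]+t)
E
```

```text
yaw -0.22347612245448195 t [0.5867 0.0366] res [[-0.0016  0.0017]
 [ 0.0021  0.0021]
 [-0.0001 -0.0026]
 [-0.002   0.0043]
 [ 0.0019 -0.0017]
 [ 0.002  -0.0003]
 [-0.0023 -0.0034]]
ptr [-0.0012 -0.1737]
tip [ 0.1424 -0.0452]
collar [ 0.099  -0.1863]
nut [-0.107  -0.2049]
cup [ 0.0549 -0.3594]
can [0.013  0.1977]
grip world [ 0.5413 -0.1633]
```

Side view: the knob is at about (370,400) with its pointer towards the tub, the handle is at (385,290) and the marker tip is at (498,368). The top view agrees, with the knob at (471,312). Timer reads about 1.55 and the marker about 0.81. I'll hover over the knob next.

```bash
python3 -m pendant '[[[0,0,-62.7],[48.3,-35.6,0],0],[[0,0,-62.7],[48.3,-35.6,0],0],[[0,0,-62.7],[48.3,-35.6,0],0],[[0,0,-62.7],[48.3,-35.6,0],0],[[0,0,-62.7],[48.3,-35.6,0],0],[[0,0,-62.7],[48.3,-35.6,0],0],[[0,0,-62.7],[48.3,-35.6,0],0],[[0,0,-62.7],[48.3,-35.6,0],0],[[0,0,-62.7],[48.3,-35.6,0],0],[[0,0,-62.7],[48.3,-35.6,0],0]]' 40
python3 - <<'E'
from h import *
np.set_printoptions(precision=4,suppress=True)
s=robot.get_state();print(s['t'],s['ee_pos'],Ro.from_quat(np.roll(s['ee_rot'],-1)).as_matrix(),s['joints'])
im=snap('wrist','w1.png')
for n in ['timer_grip','timer_pointer','cover_handle','marker_tip','collar','hex_nut']:
    print(n,[(np.array(m['xyz']),round(m['conf'],2)) for m in robot.mark_of(n,'wrist')[:2]])
E
```

```text
t: 2.65
ee_pos: [0.4791, -0.24, 0.2317]
ee_rot: [0.0, 0.782, 0.624, 0.0]
ft_force: [0.5, -0.4, -0.6]
grip_width: 0.0854
2.65 [ 0.4791 -0.24    0.2317] [[ 0.2223  0.975   0.0007]
 [ 0.975  -0.2223 -0.0007]
 [-0.0005  0.0008 -1.    ]] [ 0.7619  0.3149 -0.4332  1.8605  0.1558  0.9983  0.0386]
timer_grip [(array([ 0.5439, -0.1624,  0.0894]), 0.59)]
timer_pointer [(array([ 0.5491, -0.1296,  0.0685]), 0.66)]
cover_handle []
marker_tip []
collar [(array([ 0.6433, -0.164 ,  0.0586]), 0.58)]
hex_nut [(array([ 0.4353, -0.138 ,  0.0586]), 0.89)]
```

View pics/w1.png

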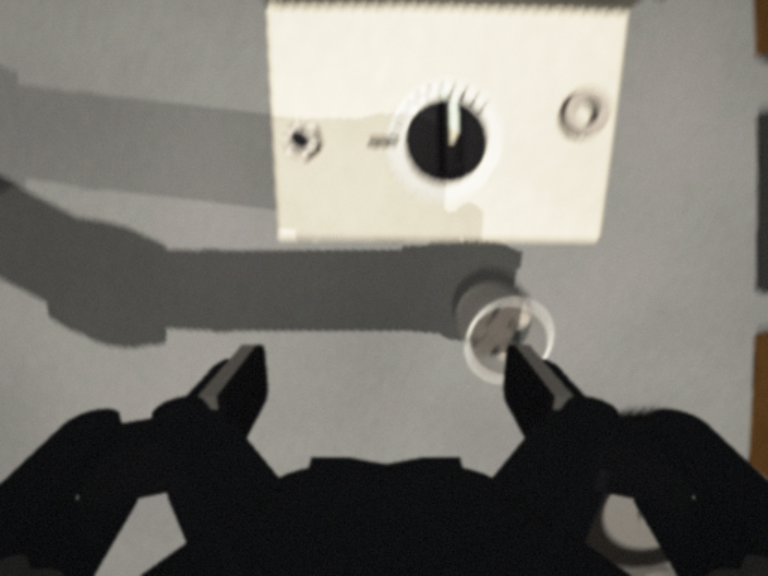

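Wrist view: knob at (447,138) with its bar nearly upright in the image, collar at (580,112), nut at (303,140). The networks' positions agree with the picture. I'll centre over the knob and look again from there.

```bash
python3 -m pendant '[[[0,0,-1],[4.5,2.3,0],0],[[0,0,-1],[8.9,4.5,0],0],[[0,0,-1],[8.9,4.5,0],0],[[0,0,-1],[8.9,4.5,0],0],[[0,0,-1],[8.9,4.5,0],0]]'
python3 - <<'E'
from h import *
np.set_printoptions(precision=4,suppress=True)
s=robot.get_state();print(s['t'],s['ee_pos'],s['joints'])
im=snap('wrist','w2.png')
for n in ['timer_grip','timer_pointer','cover_handle','marker_tip','cover_hinge','machine','collar']:
    print(n,[(np.array(m['xyz']),round(m['conf'],2)) for m in robot.mark_of(n,'wrist')[:2]])
E
```

```text
t: 3.5
ee_pos: [0.5406, -0.1669, 0.231]
ee_rot: [0.0, 0.777, 0.629, -0.001]
ft_force: [-0.2, -1.2, 0.0]
grip_width: 0.0852
3.5 [ 0.5406 -0.1669  0.231 ] [ 0.6085  0.3736 -0.4618  1.7889  0.1927  1.0245 -0.136 ]
timer_grip [(array([ 0.5418, -0.1576,  0.0899]), 0.59)]
timer_pointer [(array([ 0.5464, -0.1285,  0.0689]), 0.95)]
cover_handle [(array([ 0.5635, -0.325 , -0.0011]), 0.7)]
marker_tip []
cover_hinge []
machine [(array([0.5837, 0.0351, 0.0015]), 0.74)]
collar [(array([ 0.6428, -0.1656,  0.0561]), 0.73)]
```

View pics/w2.png

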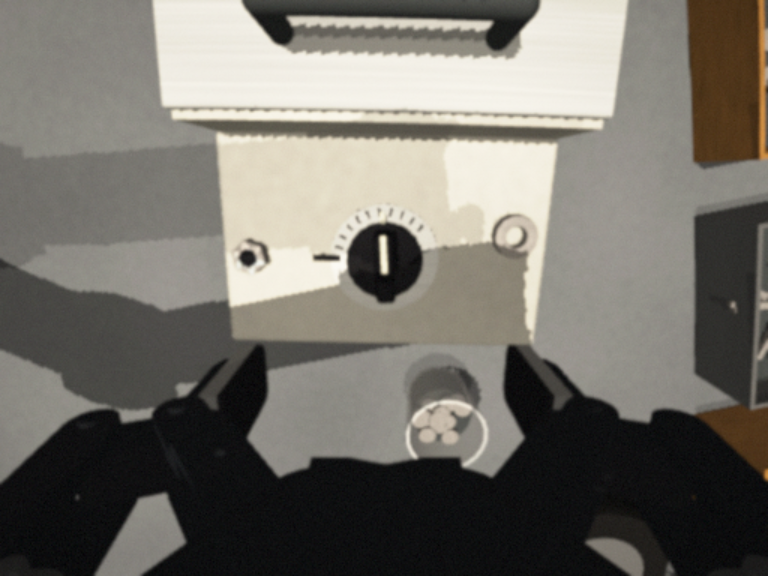

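```bash
python3 -m pendant '[[[0,0,0],[0,0,4],0],[[0,0,0],[0,0,8],0],[[0,0,0],[0.2,0,12],0],[[0,0,0],[0.2,0,15],0],[[0,0,0],[0.2,0,15],0],[[0,0,0],[0.2,0,15],0]]'
python3 - <<'E'
from h import *
np.set_printoptions(precision=4,suppress=True)
s=robot.get_state();print(s['t'],s['ee_pos'],s['ft_force'],s['joints'])
snap('wrist','w3.png');snap('side','s3.png')
E
```

```text
t: 4.5
ee_pos: [0.5424, -0.1626, 0.0816]
ee_rot: [-0.0, 0.776, 0.631, 0.0]
ft_force: [0.7, -0.1, 0.1]
grip_width: 0.0856
4.5 [ 0.5424 -0.1626  0.0816] [ 0.7002 -0.1453  0.1313] [ 0.5405  0.5678 -0.3959  1.8953  0.3126  0.7391 -0.2389]
```

View pics/w3.png

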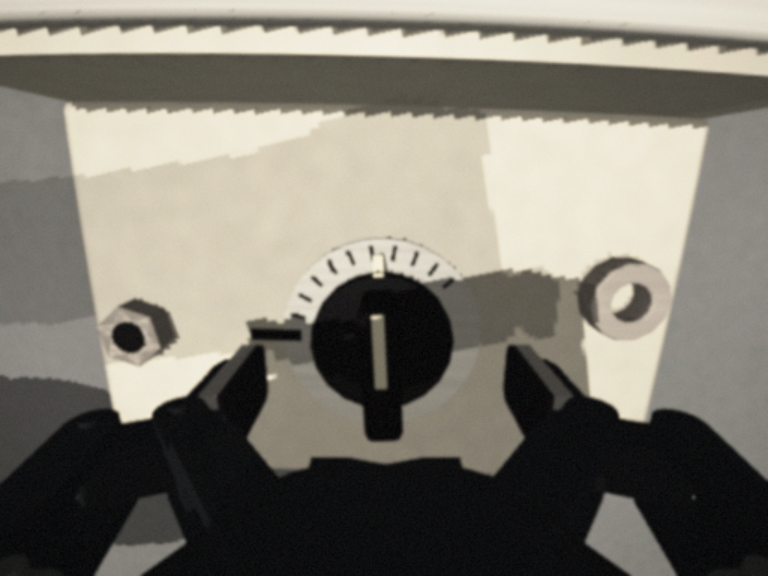

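View pics/s3.png

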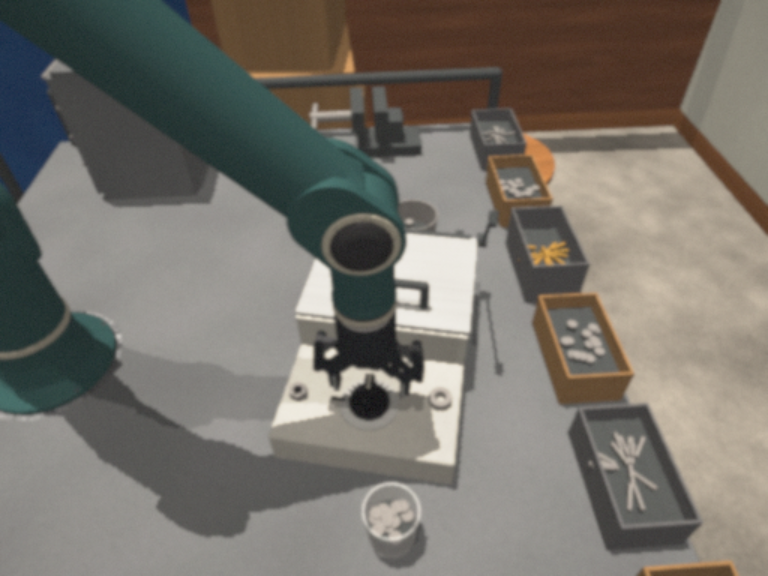

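Wrist view: the bar at (380,350) sits between the pads (265 and 508), nearly parallel to them, and the zero bar is at (275,335). Closing now.

```bash
python3 -m pendant '[[[0,0,0],[0,0,0],255],[[0,0,0],[0,0,0],255],[[0,0,0],[0,0,0],255],[[0,0,0],[0,0,0],255],[[0,0,0],[0,0,0],255],[[0,0,0],[0,0,0],255],[[0,0,0],[0,0,0],255],[[0,0,0],[0,0,0],255]]' 50
python3 - <<'E'
from h import *
np.set_printoptions(precision=4,suppress=True)
s=robot.get_state();print(s['t'],s['ee_pos'],s['ft_force'],s['ft_torque'],s['joints'],Ro.from_quat(np.roll(s['ee_rot'],-1)).as_matrix()[:,0])
im=snap('wrist','w4.png')
for n in ['timer_pointer','timer_grip','machine']:
  for c in ['wrist','top']:
    print(n,c,[(np.array(m['xyz']),round(m['conf'],2)) for m in robot.mark_of(n,c)[:2]])
E
```

```text
t: 5.4
ee_pos: [0.5409, -0.1624, 0.0815]
ee_rot: [-0.001, 0.776, 0.631, -0.001]
ft_force: [-5.4, 1.9, 6.0]
grip_width: 0.0128
5.4 [ 0.5409 -0.1624  0.0815] [-5.3572  1.8732  5.9713] [0.2412 0.954  0.0139] [ 0.5404  0.567  -0.3958  1.8972  0.3127  0.7406 -0.2393] [ 0.2046  0.9788 -0.0005]
timer_pointer wrist [(array([ 0.5458, -0.1282,  0.0713]), 0.98)]
timer_pointer top [(array([ 0.545 , -0.1326,  0.0669]), 0.71)]
timer_grip wrist [(array([ 0.543 , -0.1581,  0.0924]), 0.6)]
timer_grip top [(array([ 0.5412, -0.1659,  0.0948]), 0.72)]
machine wrist []
machine top [(array([0.5888, 0.0387, 0.0035]), 0.98)]
```

View pics/w4.png

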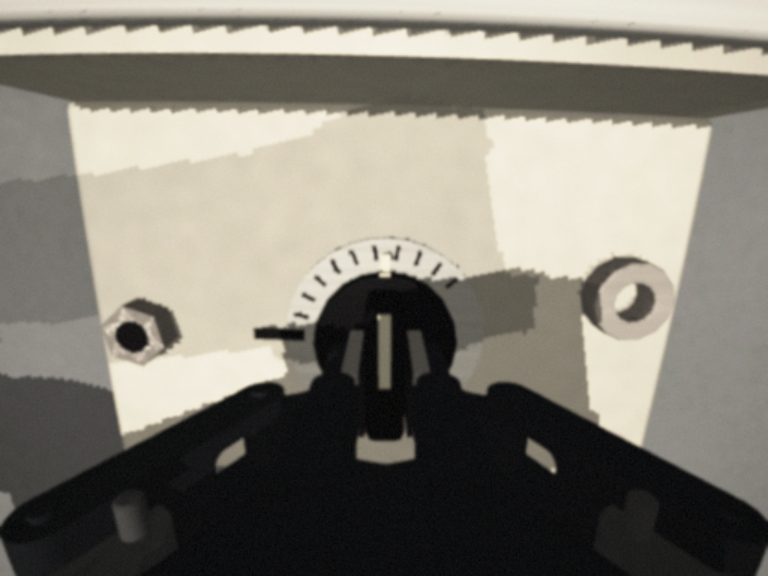

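Gripped: the bar now lies along the tool x axis at pixel (385,350). I'll measure the machine yaw from straight edges.

```bash
cat >> h.py <<'E'
def ray(im,uv,z):
    K=np.array(im['camera_matrix']);n=cv2.undistortPoints(np.array(uv,float).reshape(-1,1,2),K,np.array(im['dist_coeffs']))[:,0]
    R=np.array(im['R']);t=np.array(im['t']);c=-R.T@t
    d=np.c_[n,np.ones(len(n))]@R
    return c+d*((z-c[2])/d[:,2])[:,None]
E
python3 - <<'E'
from h import *
np.set_printoptions(precision=4,suppress=True)
im=robot.get_image('wrist')
cv2.imwrite('pics/w4z.png',cv2.resize(im['pixels'][140:300,150:350],None,fx=4,fy=3.7))
def ang(a,b): return np.degrees(np.arctan2(b[1]-a[1],b[0]-a[0]))
P=ray(im,np.array([[70,106],[710,125]])/1.5,.06);print('deck rear edge',P,ang(*P))
P=ray(im,np.array([[255,333],[303,335]])/1.5,.06);print('zero bar',P,ang(*P))
P=ray(im,np.array([[386,276],[386,255]])/1.5,.073);print('pointer',P,ang(*P))
P=ray(im,np.array([[385,388],[384,315]])/1.5,.103);print('bar line',P,ang(*P))
im=robot.get_image('top')
P=ray(im,np.array([[338,210],[441,236]])/1.5,.129);print('cover side top',P,ang(*P))
P=ray(im,np.array([[518,262],[492,382]])/1.5,.06);print('deck front',P,ang(*P))
E
```

```text
deck rear edge [[ 0.4377 -0.0443  0.06  ]
 [ 0.6842 -0.103   0.06  ]] -13.396641764118636
zero bar [[ 0.4833 -0.1511  0.06  ]
 [ 0.504  -0.1563  0.06  ]] -14.102568914003731
pointer [[ 0.5463 -0.1342  0.073 ]
 [ 0.548  -0.126   0.073 ]] 78.24700907313898
bar line [[ 0.5395 -0.1653  0.103 ]
 [ 0.5446 -0.1395  0.103 ]] 78.9115411232284
cover side top [[ 0.7354  0.106   0.129 ]
 [ 0.6838 -0.0978  0.129 ]] -104.202765810426
deck front [[ 0.6449 -0.2634  0.06  ]
 [ 0.3978 -0.2059  0.06  ]] 166.9099410246681
```

View pics/w4z.png

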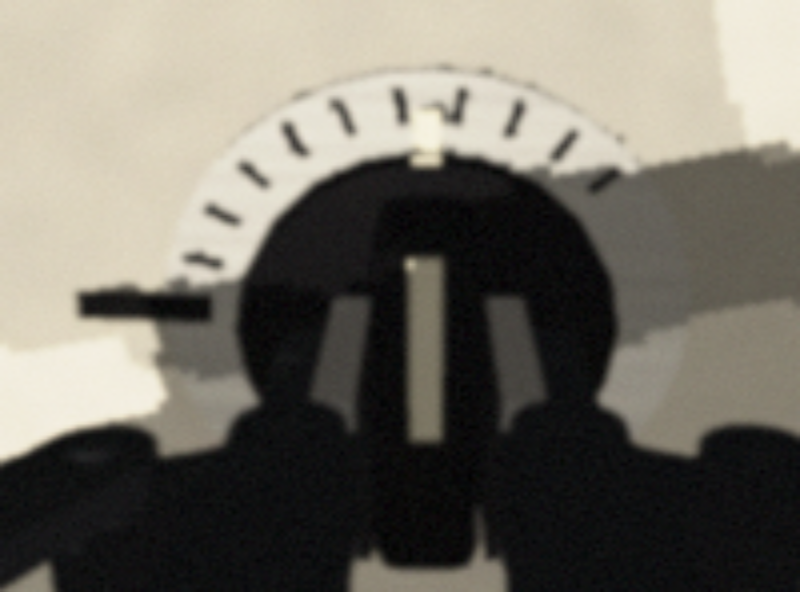

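```bash
python3 -m pendant '[[[0,0,-5],[0,-0.15,0],255],[[0,0,-12],[0,-0.15,0],255],[[0,0,-19],[0,-0.15,0],255],[[0,0,-26],[0,-0.15,0],255],[[0,0,-33],[0,-0.15,0],255],[[0,0,-40],[0,-0.15,0],255],[[0,0,-47],[0,-0.15,0],255],[[0,0,-54],[0,-0.15,0],255],[[0,0,-60],[0,-0.15,0],255],[[0,0,-60],[0,-0.15,0],255]]'
python3 - <<'E'
from h import *
np.set_printoptions(precision=4,suppress=True)
s=robot.get_state();x=Ro.from_quat(np.roll(s['ee_rot'],-1)).as_matrix()[:,0]
print(s['t'],s['ee_pos'],s['ft_force'],s['ft_torque'],s['joints'],np.degrees(np.arctan2(x[1],x[0])))
E
```

```text
t: 6.85
ee_pos: [0.5402, -0.1625, 0.0816]
ee_rot: [-0.0, 0.356, 0.934, -0.0]
ft_force: [-3.3, 0.5, 4.4]
grip_width: 0.0132
6.85 [ 0.5402 -0.1625  0.0816] [-3.2962  0.5304  4.365 ] [0.083  0.4866 0.0188] [ 0.7276  0.6307 -0.6469  1.8879  0.5198  0.7978  0.6417] 138.26653599803282
```

```bash
python3 -m pendant '[[[0,0,-7],[0,0,0],255],[[0,0,-14],[0,0,0],255],[[0,0,-20],[0,0,0],255],[[0,0,-26],[0,0,0],255],[[0,0,-28.4],[0,0,0],255],[[0,0,-28.4],[0,0,0],255],[[0,0,-28.4],[0,0,0],255]]'
python3 - <<'E'
from h import *
np.set_printoptions(precision=4,suppress=True)
s=robot.get_state();x=Ro.from_quat(np.roll(s['ee_rot'],-1)).as_matrix()[:,0]
print(s['t'],s['ee_pos'],s['ft_force'],s['ft_torque'],s['joints'],np.degrees(np.arctan2(x[1],x[0])))
im=robot.get_image('wrist');cv2.imwrite('pics/w5.png',cv2.resize(im['pixels'],None,fx=1.5,fy=1.5))
E
```

```text
t: 7.55
ee_pos: [0.5401, -0.1628, 0.0816]
ee_rot: [-0.001, 0.117, 0.993, -0.0]
ft_force: [-2.8, 0.4, 5.0]
grip_width: 0.0131
7.55 [ 0.5401 -0.1628  0.0816] [-2.8205  0.3537  4.9587] [0.0455 0.6075 0.091 ] [ 0.8058  0.6724 -0.7591  1.8832  0.6163  0.8375  1.0597] 166.531010054483
```

View pics/w5.png

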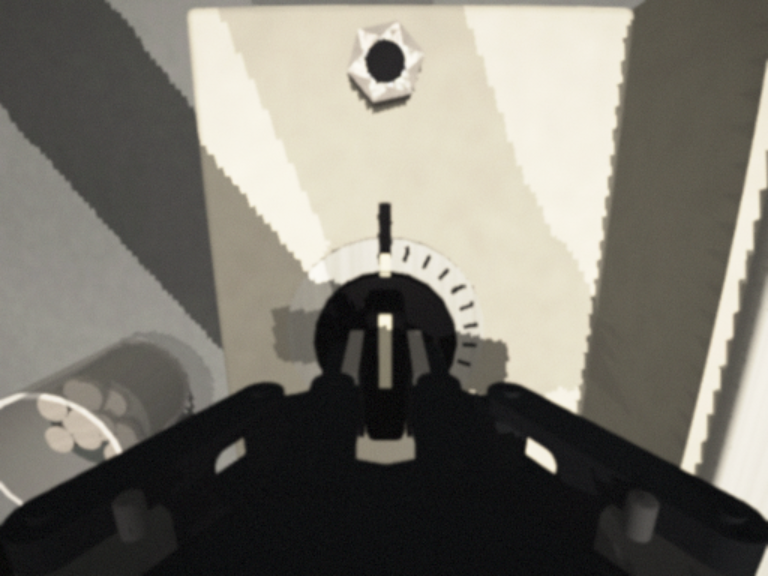

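The pointer at (386,265) lines up with the zero bar at (385,228). I'll check it in numbers before letting go.

```bash
python3 - <<'E'
from h import *
np.set_printoptions(precision=4,suppress=True)
im=robot.get_image('wrist');g=cv2.cvtColor(im['pixels'],cv2.COLOR_BGR2GRAY).astype(int)
for r in list(range(136,164,3))+list(range(168,184,2)): print(r,g[r,246:268])
for n in ['timer_pointer','timer_grip']:
    print(n,[(np.array(m['xyz']),round(m['conf'],2)) for m in robot.mark_of(n,'wrist')[:2]])
E
```

```text
136 [226 226 225 225 224 209 157  96  66  54  57  54  61  84 146 198 223 224
 225 223 224 221]
139 [226 224 226 226 227 212 147  75  38  34  36  31  35  58 131 201 222 224
 223 224 225 223]
142 [227 227 226 226 220 188 124  60  35  32  31  31  32  58 129 199 221 226
 225 224 223 223]
145 [226 225 228 226 213 162  93  44  35  36  33  34  34  48 121 197 224 225
 223 223 225 224]
148 [226 224 226 227 226 207 141  66  34  30  32  30  35  41  86 159 209 225
 225 223 225 224]
151 [227 225 225 225 227 214 159  86  42  34  33  32  32  54 129 199 224 226
 224 225 226 223]
154 [226 225 227 227 225 206 153  83  41  28  34  31  32  56 129 201 225 226
 226 223 225 225]
157 [224 220 221 219 202 157  94  51  28  27  28  33  31  46 113 186 214 220
 219 217 216 217]
160 [228 230 231 231 231 212 151  66  31  33  27  34  25  37  74 146 206 227
 227 226 226 224]
163 [233 235 236 235 236 225 173  90  39  31  32  30  31  50 110 184 222 231
 230 232 232 233]
168 [232 235 234 235 233 215 161 108 106 112 109 111 111 106 143 208 230 231
 229 231 231 232]
170 [233 234 235 235 226 178 147 196 235 242 243 242 243 229 204 214 229 229
 231 232 232 231]
172 [234 234 234 235 229 198 174 217 242 246 246 245 246 241 232 229 230 228
 230 231 230 222]
174 [232 234 233 235 233 221 197 221 242 245 245 246 246 243 237 233 231 230
 230 230 230 225]
176 [233 233 234 234 234 228 219 229 242 245 245 245 246 244 237 232 231 231
 230 228 230 231]
178 [230 233 234 233 233 231 231 234 243 245 245 245 245 243 238 233 230 231
 228 230 230 232]
180 [227 228 224 214 198 192 190 208 224 230 230 229 229 218 198 188 191 197
 207 216 222 224]
182 [112 101  92  74  58  53  94 169 213 223 224 224 223 199 134  60  49  63
  74  86  96 104]
timer_pointer [(array([ 0.5111, -0.1538,  0.0711]), 0.97)]
timer_grip [(array([ 0.5404, -0.1629,  0.0876]), 0.93)]
```

The pointer centre is column 256.7 and the bar centre 256.3, so it is within about 0.5°. Releasing, rising and shifting over the handle.

```bash
python3 -m pendant '[[[0,0,0],[0,0,0],0],[[0,0,0],[0,0,0],0],[[0,0,0],[0,0,0],0],[[0,0,0],[0,0,0],0],[[0,0,0],[0,0,0],0],[[0,0,0],[0,0,-4],0],[[0,0,0],[0,0,-9],0],[[0,0,0],[0,0,-14],0],[[0,0,0],[0,0,-17],0],[[0,0,0],[0,0,-17],0]]'
python3 - <<'E'
from h import *
np.set_printoptions(precision=4,suppress=True)
s=robot.get_state();x=Ro.from_quat(np.roll(s['ee_rot'],-1)).as_matrix()[:,0]
print(s['t'],s['ee_pos'],s['ft_force'],s['joints'],np.degrees(np.arctan2(x[1],x[0])))
im=snap('wrist','w6.png')
for n in ['timer_pointer','timer_grip','cover_handle']:
    print(n,[(np.array(m['xyz']),round(m['conf'],2)) for m in robot.mark_of(n,'wrist')[:2]])
snap('side','s6.png');snap('top','t6.png')
E
```

```text
t: 8.75
ee_pos: [0.5433, -0.1624, 0.2561]
ee_rot: [0.004, 0.117, 0.993, -0.001]
ft_force: [-1.2, 0.2, 0.2]
grip_width: 0.0855
8.75 [ 0.5433 -0.1624  0.2561] [-1.1603  0.2089  0.1944] [ 0.9342  0.4659 -0.9214  1.747   0.4107  1.1253  1.2219] 166.5760069064029
timer_pointer [(array([ 0.5058, -0.1556,  0.0675]), 0.73)]
timer_grip [(array([ 0.5426, -0.165 ,  0.0891]), 0.82)]
cover_handle [(array([ 0.5683, -0.0265,  0.175 ]), 0.6)]
```

View pics/w6.png

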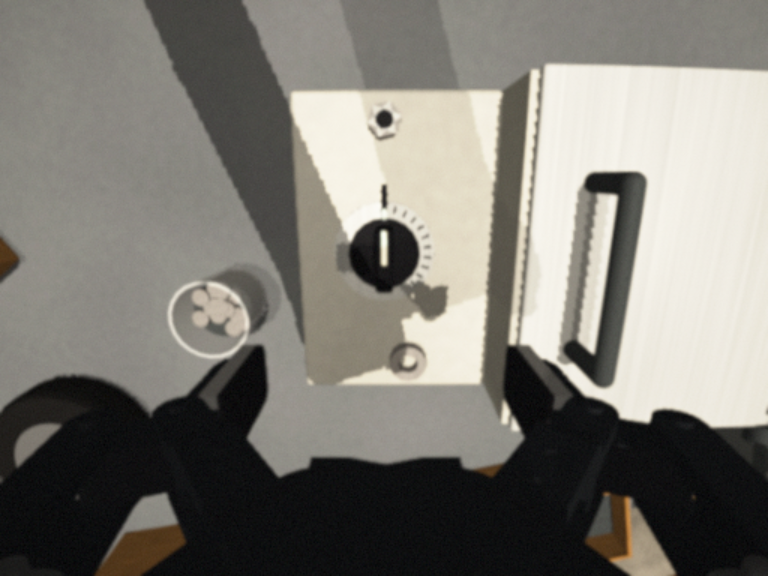

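View pics/t6.png

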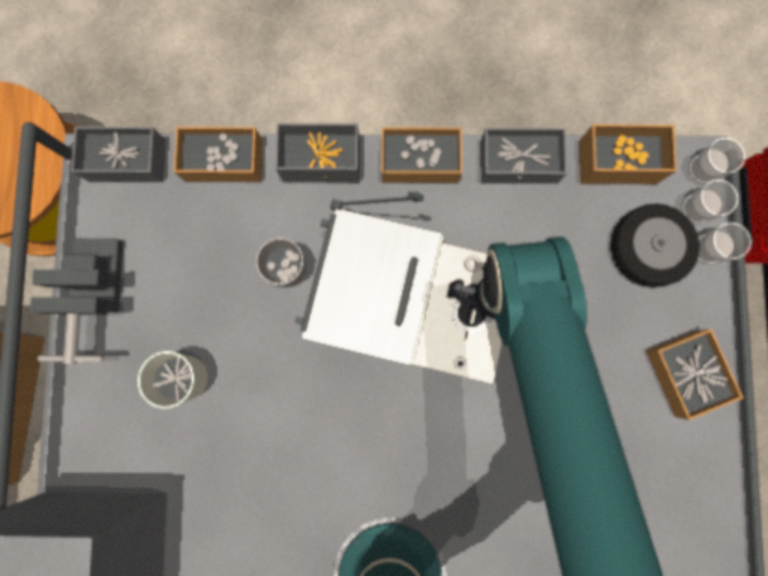

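Top view: the arm clears the cup and can, and the marker arm runs from (335,204) to (418,197) with its shadow below. I'll compute the marker angle by intersecting rays with the arm's plane.

```bash
cat >> h.py <<'E'
yaw=np.radians(-13.4);ex=np.array([np.cos(yaw),np.sin(yaw),0]);ey=np.array([-np.sin(yaw),np.cos(yaw),0])
H=np.array([.5408,-.1627,.125])+.315*ey
def plane(im,uv,xm):
    K=np.array(im['camera_matrix']);n=cv2.undistortPoints(np.array(uv,float).reshape(-1,1,2),K,np.array(im['dist_coeffs']))[:,0]
    R=np.array(im['R']);t=np.array(im['t']);c=-R.T@t
    d=np.c_[n,np.ones(len(n))]@R
    X=c+d*((xm-(c-H)@ex)/(d@ex))[:,None]
    return np.c_[-(X-H)@ey,(X-H)[:,2]]   # out from hinge, up
E
python3 - <<'E'
from h import *
np.set_printoptions(precision=4,suppress=True)
for c in ['side','top']:
    im=robot.get_image(c)
    ms=robot.masks_of('marker_tip',c)
    for m in ms[:2]:
        M=m['mask'];v,u=np.nonzero(M);print(c,m['conf'],M.sum(),u.min(),u.max(),v.min(),v.max())
        if M.sum()>10:
            P=plane(im,np.c_[u,v],.142)
            r=np.hypot(*P.T);a=np.arctan2(P[:,1],P[:,0])
            for lo,hi in [(.02,.08),(.08,.12),(.12,.16),(.16,.2),(.2,.24)]:
                k=(r>lo)&(r<hi); print(lo,k.sum(),np.median(a[k]) if k.any() else None)
    if c=='side': cv2.imwrite('pics/sz.png',cv2.resize(im['pixels'][130:270,290:360],None,fx=5,fy=4.2))
    else: cv2.imwrite('pics/tz.png',cv2.resize(im['pixels'][115:165,205:305],None,fx=7,fy=7))
E
```

```text
side 0.53 187 316 332 140 164
0.02 33 0.923783400203319
0.08 22 0.7502954674761898
0.12 19 0.8089972635754124
0.16 15 0.8019158998184939
0.2 16 0.7873371239577469
top 0.7 211 220 281 128 140
0.02 70 0.39644712082659983
0.08 16 0.76103479851487
0.12 10 0.769194434443933
0.16 28 0.7760256311844989
0.2 50 0.7974292116714662
top 0.66 242 304 323 202 218
0.02 0 None
0.08 0 None
0.12 0 None
0.16 0 None
0.2 0 None
```

View pics/sz.png

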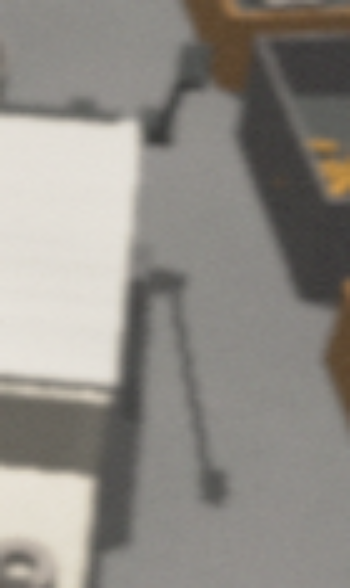

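View pics/tz.png

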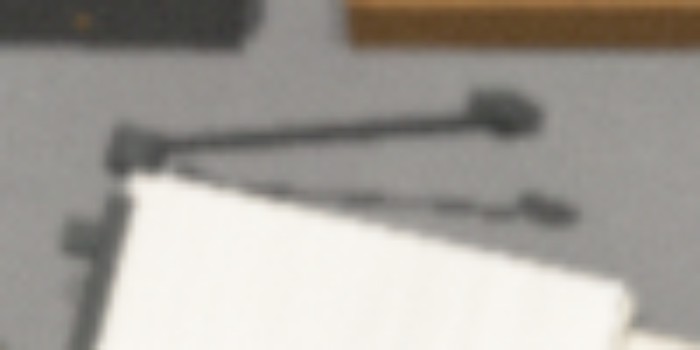

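```bash
python3 - <<'E'
from h import *
np.set_printoptions(precision=4,suppress=True)
def rep(n,P): print(n,P,np.hypot(*P.T),np.arctan2(P[:,1],P[:,0]))
im=robot.get_image('side');rep('side',plane(im,[[329.4,145.5],[325,155]],.142))
im=robot.get_image('top');rep('top',plane(im,[[277.1,131],[267.9,132.7],[233.6,135.3]],.142))
# cover corner predictions when shut: free edge top at out .215?, up .004
print('handle',H-.175*ey+[0,0,.048])
E
```

```text
side [[0.2024 0.2012]
 [0.0921 0.0897]] [0.2854 0.1286] [0.7825 0.772 ]
top [[0.1564 0.166 ]
 [0.133  0.1318]
 [0.0315 0.0225]] [0.2281 0.1872 0.0387] [0.8154 0.7809 0.6199]
handle [ 0.5732 -0.0265  0.173 ]
```

```bash
python3 -m pendant '[[[0,0,0],[0,4,0],0],[[0,0,0],[0,9,0],0],[[0,0,0],[0,14,0],0],[[0,0,0],[0,14,0],0],[[0,0,0],[0,14,0],0],[[0,0,0],[0,14,2],0],[[0,0,0],[0,14,2],0]]'
python3 - <<'E'
from h import *
np.set_printoptions(precision=4,suppress=True)
s=robot.get_state();x=Ro.from_quat(np.roll(s['ee_rot'],-1)).as_matrix()[:,0]
print(s['t'],s['ee_pos'],s['ft_force'],s['joints'],np.degrees(np.arctan2(x[1],x[0])))
im=snap('wrist','w7.png')
for n in ['marker_tip','cover_handle']:
    print(n,[(np.array(m['xyz']),round(m['conf'],2)) for m in robot.mark_of(n,'wrist')[:2]])
E
```

```text
t: 10.05
ee_pos: [0.5716, -0.0285, 0.229]
ee_rot: [-0.002, 0.118, 0.993, -0.001]
ft_force: [0.2, -1.1, 0.2]
grip_width: 0.0853
10.05 [ 0.5716 -0.0285  0.229 ] [ 0.2436 -1.1084  0.2219] [ 0.6714  0.5142 -0.9071  1.7534  0.4493  1.1016  0.9499] 166.43592082349113
marker_tip [(array([ 0.4373, -0.1385,  0.0601]), 0.58)]
cover_handle [(array([ 0.5699, -0.0277,  0.1722]), 0.55)]
```

View pics/w7.png

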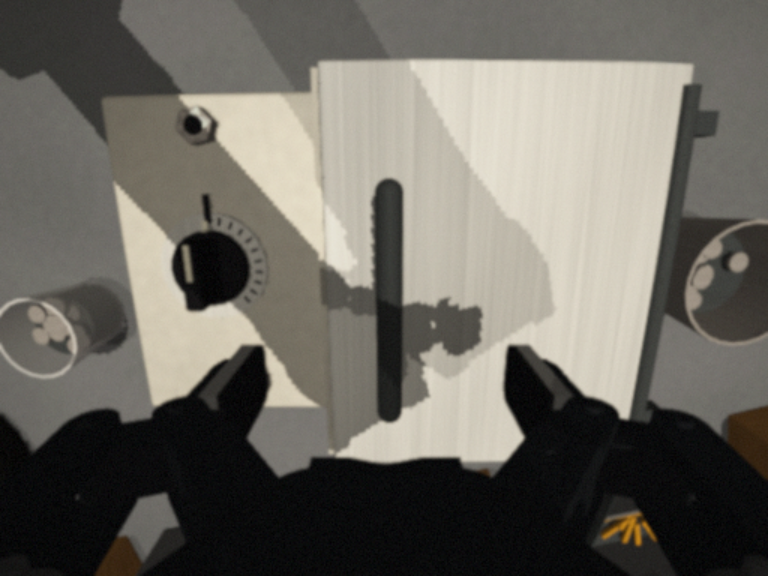

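The bar at column 389 is centred between the pads (265 and 508). Descending.

```bash
python3 -m pendant '[[[0,0,0],[0,0,4],0],[[0,0,0],[0,0,7.8],0],[[0,0,0],[0,0,7.8],0],[[0,0,0],[0,0,7.8],0]]'
python3 - <<'E'
from h import *
np.set_printoptions(precision=4,suppress=True)
s=robot.get_state()
print(s['t'],s['ee_pos'],s['ft_force'],s['joints'])
im=snap('wrist','w8.png');snap('side','s8.png')
E
```

```text
t: 10.6
ee_pos: [0.5736, -0.0263, 0.1542]
ee_rot: [0.0, 0.117, 0.993, 0.0]
ft_force: [-0.8, -0.0, 0.2]
grip_width: 0.0851
10.6 [ 0.5736 -0.0263  0.1542] [-0.7754 -0.0152  0.1759] [ 0.6187  0.5996 -0.8457  1.8172  0.5366  0.9707  0.881 ]
```

View pics/w8.png

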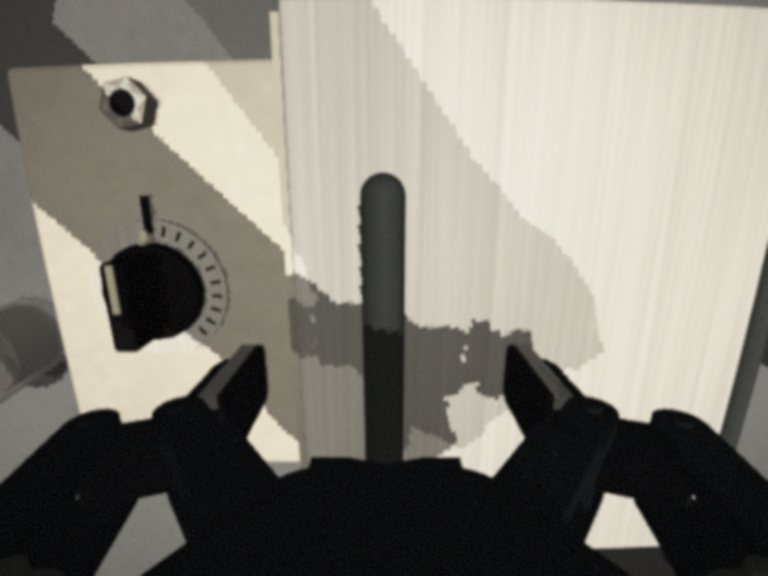

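View pics/s8.png

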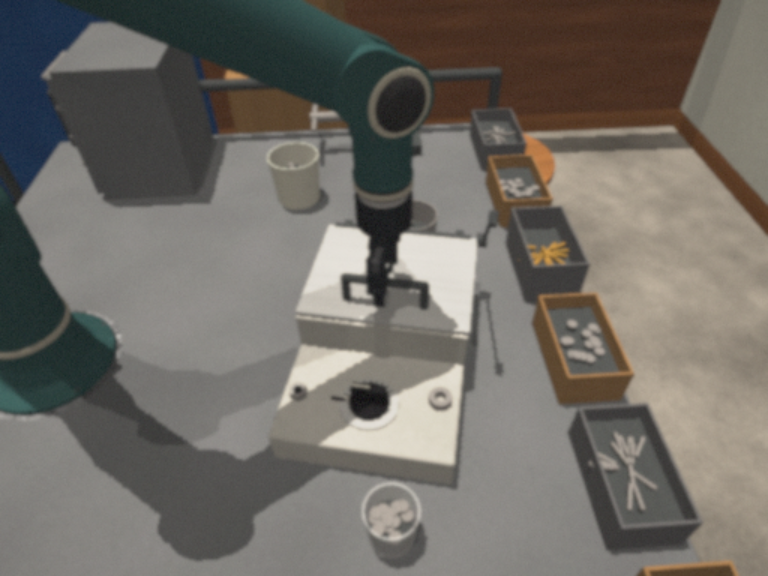

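Both views show the bar between the open fingers, clear of the posts. Closing, and computing the lift arc.

```bash
python3 -m pendant '[[[0,0,0],[0,0,0],255],[[0,0,0],[0,0,0],255],[[0,0,0],[0,0,0],255],[[0,0,0],[0,0,0],255],[[0,0,0],[0,0,0],255],[[0,0,0],[0,0,0],255],[[0,0,0],[0,0,0],255]]' 60
python3 - <<'E'
from h import *
np.set_printoptions(precision=4,suppress=True)
s=robot.get_state()
print(s['t'],s['ee_pos'],s['ft_force'],s['grip_width'])
for a in np.r_[np.arange(.05,.8,.05),.72,.74,.76,.78,.79,.8,.82]:
    b=a/2;o=.175*np.cos(a)-.048*np.sin(a);u=.175*np.sin(a)+.048*np.cos(a)
    print('%.2f turn %.1f y %.2f z %.2f'%(a,np.degrees(b),100*(.175-o-.019*np.sin(b)),100*(-(u-.048)+.019*(np.cos(b)-1))))
E
```

```text
t: 11.4
ee_pos: [0.573, -0.027, 0.1534]
ee_rot: [-0.0, 0.117, 0.993, -0.001]
ft_force: [-1.6, -3.4, 3.7]
grip_width: 0.0121
11.4 [ 0.573  -0.027   0.1534] [-1.6396 -3.4419  3.7056] 0.0121283248290599
0.05 turn 1.4 y 0.21 z -0.87
0.10 turn 2.9 y 0.47 z -1.73
0.15 turn 4.3 y 0.77 z -2.57
0.20 turn 5.7 y 1.11 z -3.39
0.25 turn 7.2 y 1.49 z -4.20
0.30 turn 8.6 y 1.92 z -4.98
0.35 turn 10.0 y 2.38 z -5.74
0.40 turn 11.5 y 2.87 z -6.47
0.45 turn 12.9 y 3.41 z -7.18
0.50 turn 14.3 y 3.97 z -7.86
0.55 turn 15.8 y 4.57 z -8.51
0.60 turn 17.2 y 5.21 z -9.13
0.65 turn 18.6 y 5.87 z -9.71
0.70 turn 20.1 y 6.56 z -10.26
0.75 turn 21.5 y 7.27 z -10.77
0.72 turn 20.6 y 6.84 z -10.47
0.74 turn 21.2 y 7.13 z -10.67
0.76 turn 21.8 y 7.42 z -10.87
0.78 turn 22.3 y 7.71 z -11.06
0.79 turn 22.6 y 7.86 z -11.16
0.80 turn 22.9 y 8.01 z -11.25
0.82 turn 23.5 y 8.31 z -11.43
```

```bash
python3 -m pendant '[[[1.4,0,0],[0,0.21,-0.87],255],[[2.9,0,0],[0,0.47,-1.73],255],[[4.3,0,0],[0,0.77,-2.57],255],[[5.7,0,0],[0,1.11,-3.39],255],[[7.2,0,0],[0,1.49,-4.2],255],[[8.6,0,0],[0,1.92,-4.98],255],[[10,0,0],[0,2.38,-5.74],255],[[11.5,0,0],[0,2.87,-6.47],255],[[11.5,0,0],[0,2.87,-6.47],255],[[11.5,0,0],[0,2.87,-6.47],255]]' 60
cat >> h.py <<'E'
def ang(s=None):
    s=s or robot.get_state();R=Ro.from_quat(np.roll(s['ee_rot'],-1)).as_matrix()
    G=s['ee_pos']-.019*R[:,2]; o=-(G-H)@ey;u=(G-H)[2]
    return np.arctan2(u,o)-np.arctan2(.048,.175),np.hypot(o,u),(G-H)@ex
E
python3 - <<'E'
from h import *
np.set_printoptions(precision=4,suppress=True)
s=robot.get_state()
print(s['t'],s['ee_pos'],s['ft_force'],s['ft_torque'],s['grip_width'],s['joints'],ang(s))
snap('side','s9.png');snap('wrist','w9.png')
E
```

```text
t: 12.4
ee_pos: [0.5793, -0.0, 0.2182]
ee_rot: [-0.012, 0.117, 0.988, -0.102]
ft_force: [-0.6, -7.9, -3.7]
grip_width: 0.0124
12.4 [ 0.5793 -0.      0.2182] [-0.5778 -7.891  -3.703 ] [-0.978  -0.0204  0.209 ] 0.012437984013482317 [ 0.4302  0.5415 -0.8031  1.7157  0.5954  1.2183  0.7547] (np.float64(0.3925894308154672), np.float64(0.18227784888700652), np.float64(-0.0002453717382644288))
```

View pics/s9.png

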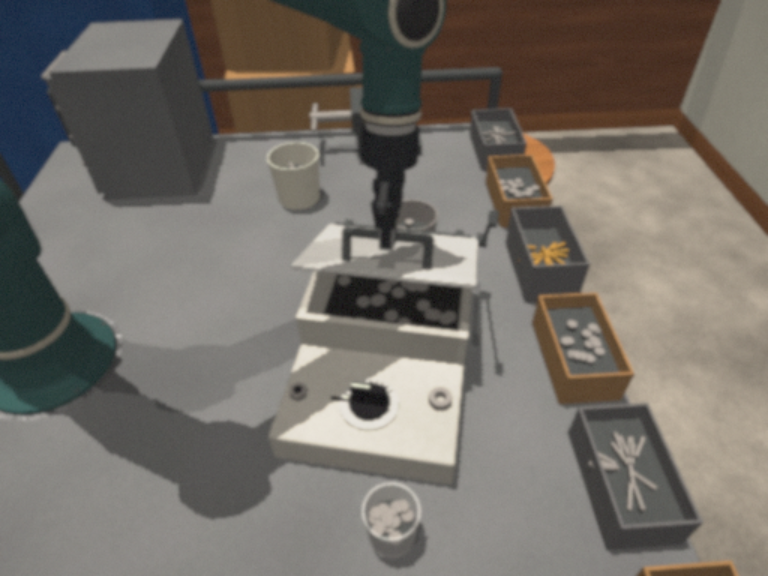

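View pics/w9.png

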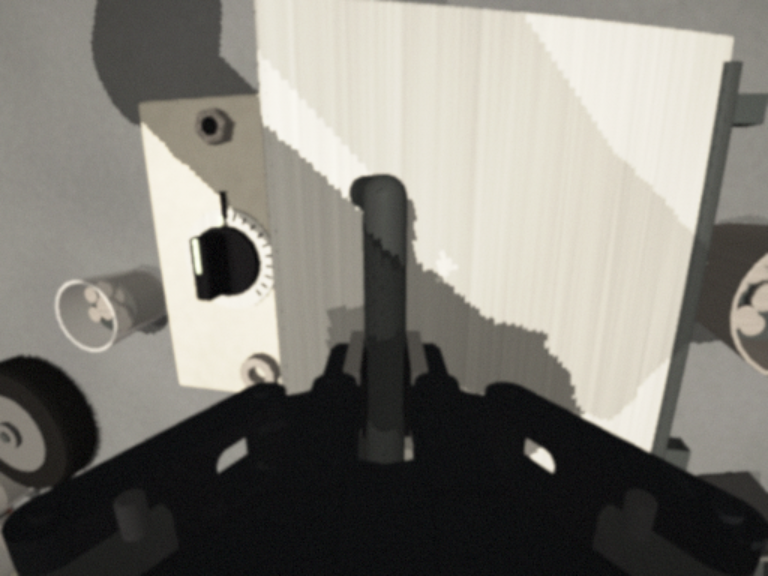

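The lift is on track: 0.393 rad from the tool pose, with the cover rising in both views. Working out the next part in the current tool axes.

```bash
python3 - <<'E'
import numpy as np
b0=np.radians(11.5)
for a in [.45,.5,.55,.6,.65,.7,.74]:
    b=a/2;o=.175*np.cos(a)-.048*np.sin(a);u=.175*np.sin(a)+.048*np.cos(a)
    y=100*(.175-o-.019*np.sin(b))-2.87;z=100*(-(u-.048)+.019*(np.cos(b)-1))+6.47
    print('%.2f [[%.1f,0,0],[0,%.2f,%.2f],255]'%(a,np.degrees(b)-11.5,y*np.cos(b0)+z*np.sin(b0),-y*np.sin(b0)+z*np.cos(b0)))
E
```

```text
0.45 [[1.4,0,0],[0,0.38,-0.80],255]
0.50 [[2.8,0,0],[0,0.80,-1.58],255]
0.55 [[4.3,0,0],[0,1.26,-2.34],255]
0.60 [[5.7,0,0],[0,1.76,-3.07],255]
0.65 [[7.1,0,0],[0,2.29,-3.77],255]
0.70 [[8.6,0,0],[0,2.86,-4.45],255]
0.74 [[9.7,0,0],[0,3.33,-4.97],255]
```

```bash
python3 -m pendant '[[[1.4,0,0],[0,0.38,-0.8],255],[[2.8,0,0],[0,0.8,-1.58],255],[[4.3,0,0],[0,1.26,-2.34],255],[[5.7,0,0],[0,1.76,-3.07],255],[[7.1,0,0],[0,2.29,-3.77],255],[[8.6,0,0],[0,2.86,-4.45],255],[[9.7,0,0],[0,3.33,-4.97],255],[[9.7,0,0],[0,3.33,-4.97],255],[[9.7,0,0],[0,3.33,-4.97],255]]' 60
python3 - <<'E'
from h import *
np.set_printoptions(precision=4,suppress=True)
s=robot.get_state()
print(s['t'],s['ee_pos'],s['ft_force'],s['ft_torque'],s['grip_width'],s['joints'],ang(s))
snap('wrist','w10.png')
im=snap('side','s10.png');cv2.imwrite('pics/sz10.png',cv2.resize(im['pixels'][110:220,270:360],None,fx=6,fy=5.4))
im=snap('top','t10.png');cv2.imwrite('pics/tz10.png',cv2.resize(im['pixels'][115:190,205:315],None,fx=7,fy=7))
for c in ['side','top']:
  for n in ['marker_tip','cover_handle']:
    print(n,c,[(np.array(m['xyz']),round(m['conf'],2)) for m in robot.mark_of(n,c)[:2]])
E
```

```text
t: 13.4
ee_pos: [0.5886, 0.0397, 0.2604]
ee_rot: [-0.023, 0.116, 0.975, -0.187]
ft_force: [-1.8, -9.9, -1.5]
grip_width: 0.0118
13.4 [0.5886 0.0397 0.2604] [-1.8392 -9.8876 -1.4837] [-1.717   0.4183  0.0796] 0.01177531223827315 [ 0.2392  0.5628 -0.7616  1.5985  0.6614  1.4454  0.6482] (np.float64(0.7241651472859103), np.float64(0.18286919074104335), np.float64(-0.0003409529701524533))
marker_tip side [(array([ 0.7166, -0.0367,  0.2915]), 0.68), (array([ 0.6414, -0.1658,  0.0585]), 0.37)]
cover_handle side [(array([0.5878, 0.0488, 0.2752]), 0.82)]
marker_tip top [(array([ 0.713 , -0.0418,  0.2877]), 0.66)]
cover_handle top []
```

View pics/s10.png

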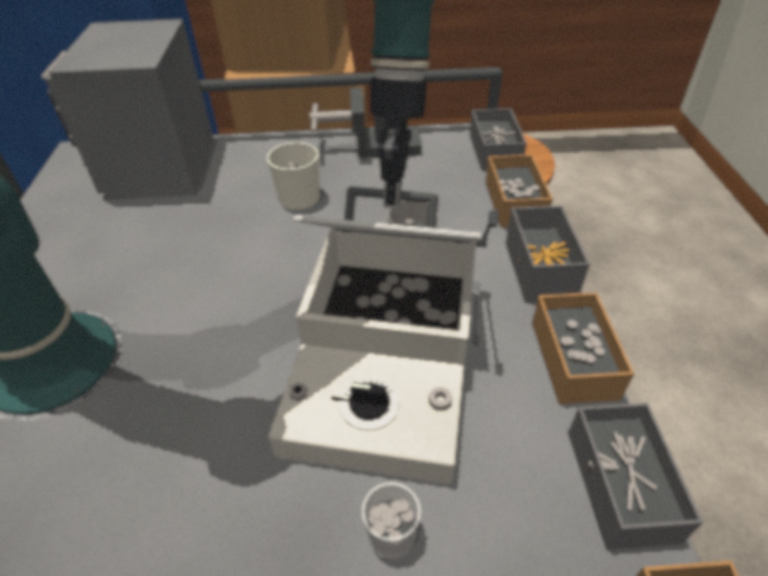

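View pics/sz10.png

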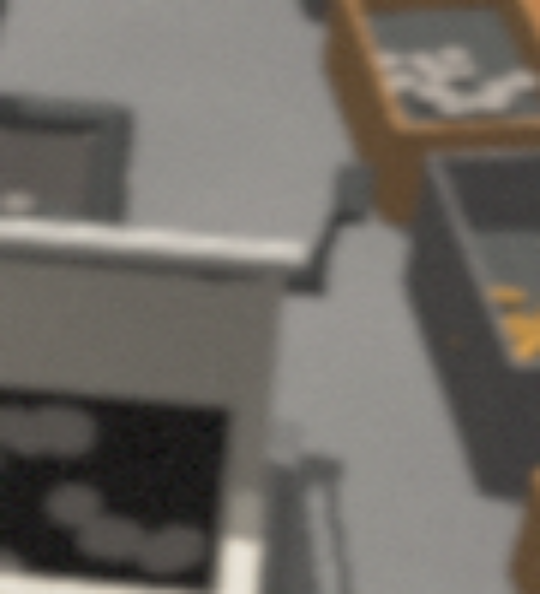

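View pics/tz10.png

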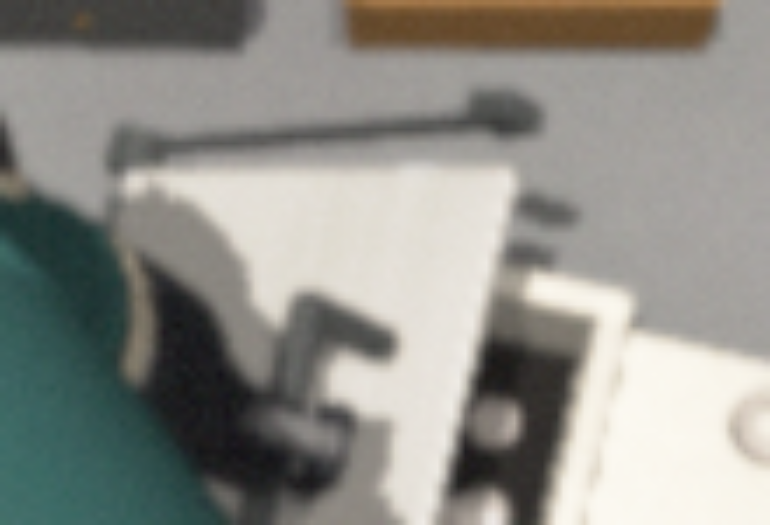

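```bash
python3 - <<'E'
from h import *
np.set_printoptions(precision=4,suppress=True)
def rep(n,P,off=0): r=np.hypot(*P.T);print(n,r,np.arctan2(P[:,1],P[:,0])-np.arctan2(off,.215))
top=robot.get_image('top');side=robot.get_image('side')
rep('cover top',plane(top,[[278.9,138.7]],.132),.004)
rep('marker top',plane(top,[[277.1,131]],.142))
rep('cover side',plane(side,[[320,156.3]],.132),.004)
rep('marker side',plane(side,[[328.8,145.2]],.142))
def pt(a,x,o,u): return H+x*ex-(o*np.cos(a)-u*np.sin(a))*ey+np.array([0,0,o*np.sin(a)+u*np.cos(a)])
for a in [.7,.74,.78,.82]:
    q=lambda im,x,o,u:proj(im,pt(a,x,o,u))[0]
    print(a,'top: cov corner',q(top,.132,.215,.004),'base',q(top,.132,0,.004),'tip',q(top,.142,.225,0),'mid',q(top,.142,.1,0),'base',q(top,.142,.02,0))
    print(a,'side: cov',q(side,.132,.215,.004),q(side,.132,.215,-.004),'tip',q(side,.142,.225,0),'mid',q(side,.142,.1,0),'base',q(side,.142,.0,0))
E
```

```text
cover top [0.2135] [0.6701]
marker top [0.2281] [0.8154]
cover side [0.1009] [0.7388]
marker side [0.2602] [0.7971]
0.7 top: cov corner [277.8749 137.8332] base [222.1819 137.652 ] tip [282.6734 134.73  ] mid [247.9818 134.8599] base [228.5287 134.9375]
0.7 side: cov [321.4414 156.2777] [320.982  160.2384] tip [326.4359 158.7054] mid [324.0405 159.2191] base [322.5709 159.5342]
0.74 top: cov corner [275.7951 136.6539] base [222.1465 137.6523] tip [280.5717 133.4707] mid [247.0301 134.3472] base [228.3379 134.8402]
0.74 side: cov [321.9304 152.0184] [321.4757 155.98  ] tip [326.9628 154.18  ] mid [324.24   157.4994] base [322.5709 159.5342]
0.78 top: cov corner [273.5913 135.4627] base [222.1128 137.6533] tip [278.3362 132.1976] mid [246.0339 133.8329] base [228.1398 134.743 ]
0.78 side: cov [322.413  147.7704] [321.9644 151.7211] tip [327.4811 149.6598] mid [324.4365 155.7826] base [322.5709 159.5342]
0.82 top: cov corner [271.2665 134.2624] base [222.0806 137.6551] tip [275.9695 130.9134] mid [244.9947 133.3179] base [227.9348 134.6461]
0.82 side: cov [322.8877 143.5464] [322.4465 147.4743] tip [327.989  145.1587] mid [324.6297 154.0722] base [322.5709 159.5342]
```

View pics/w10.png

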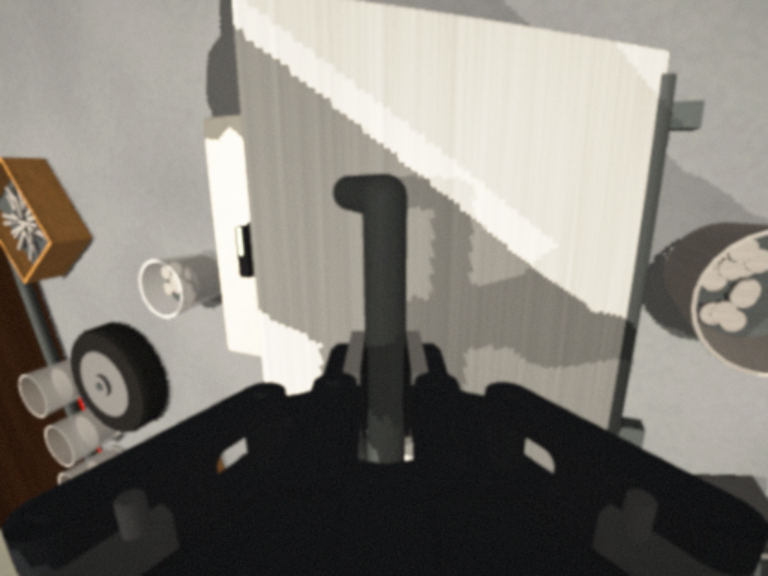

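Top and side views agree: the cover is still about 0.12 rad short of the arm. Cover corner is at (278.9,138.7) top and (320,156.3) side; the marker tip is at (277.1,131) and (328.8,145.2). I'll lift another 0.10 and compare again.

```bash
python3 - <<'E'
import numpy as np
def P(a):
    b=a/2;o=.175*np.cos(a)-.048*np.sin(a);u=.175*np.sin(a)+.048*np.cos(a)
    return 100*(.175-o-.019*np.sin(b)),100*(-(u-.048)+.019*(np.cos(b)-1))
y0,z0=P(.74);b0=.37
for a in [.765,.79,.815,.84,.86]:
    y,z=P(a);y-=y0;z-=z0
    print('%.3f [[%.1f,0,0],[0,%.2f,%.2f],255]'%(a,np.degrees(a/2-b0),y*np.cos(b0)+z*np.sin(b0),-y*np.sin(b0)+z*np.cos(b0)))
E
```

```text
0.765 [[0.7,0,0],[0,0.25,-0.36],255]
0.790 [[1.4,0,0],[0,0.51,-0.72],255]
0.815 [[2.1,0,0],[0,0.78,-1.06],255]
0.840 [[2.9,0,0],[0,1.06,-1.40],255]
0.860 [[3.4,0,0],[0,1.28,-1.67],255]
```

```bash
python3 -m pendant '[[[0.7,0,0],[0,0.25,-0.36],255],[[1.4,0,0],[0,0.51,-0.72],255],[[2.1,0,0],[0,0.78,-1.06],255],[[2.9,0,0],[0,1.06,-1.4],255],[[2.9,0,0],[0,1.06,-1.4],255],[[2.9,0,0],[0,1.06,-1.4],255]]' 60
python3 - <<'E'
from h import *
np.set_printoptions(precision=4,suppress=True)
s=robot.get_state()
print(s['t'],s['ee_pos'],s['ft_force'],s['grip_width'],s['joints'],ang(s))
def pt(a,x,o,u): return H+x*ex-(o*np.cos(a)-u*np.sin(a))*ey+np.array([0,0,o*np.sin(a)+u*np.cos(a)])
for c,(r0,r1,c0,c1) in {'side':(125,175,285,345),'top':(118,163,210,300)}.items():
    im=robot.get_image(c);np.savez('pics/%s11.npz'%c,**im)
    k=8;z=cv2.resize(im['pixels'][r0:r1,c0:c1],None,fx=k,fy=k,interpolation=cv2.INTER_CUBIC)
    cv2.imwrite('pics/%sz11.png'%c,z)
    def P(X): p=proj(im,X)[0]; return tuple(int(round(v)) for v in ((p[0]-c0+.5)*k-.5,(p[1]-r0+.5)*k-.5))
    for a,col in [(.77,(0,0,255)),(.82,(0,255,0))]:
        cv2.polylines(z,[np.array([P(pt(a,.132,0,.004)),P(pt(a,.132,.215,.004)),P(pt(a,.132,.215,-.004)),P(pt(a,-.132,.215,-.004))])],False,col,1)
        cv2.line(z,P(pt(a,.142,.0,0)),P(pt(a,.142,.225,0)),col,1)
    cv2.imwrite('pics/%so11.png'%c,z)
E
```

```text
t: 14.45
ee_pos: [0.5919, 0.0539, 0.2702]
ee_rot: [-0.026, 0.116, 0.97, -0.212]
ft_force: [-4.1, -10.8, 0.7]
grip_width: 0.0122
14.45 [0.5919 0.0539 0.2702] [ -4.0797 -10.8174   0.6813] 0.012204983479236134 [ 0.1796  0.58   -0.7478  1.5591  0.6822  1.5133  0.6192] (np.float64(0.8231998238524565), np.float64(0.18310526787168077), np.float64(-0.0004055225483579848))
```

View pics/sideo11.png

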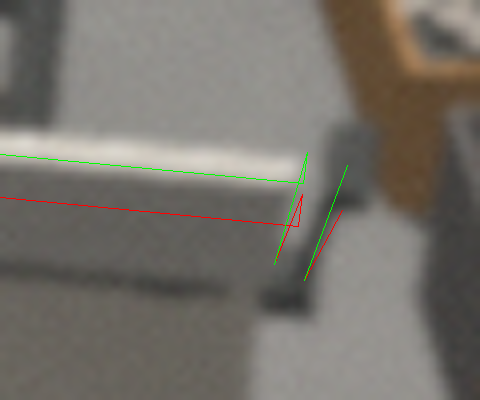

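View pics/topo11.png

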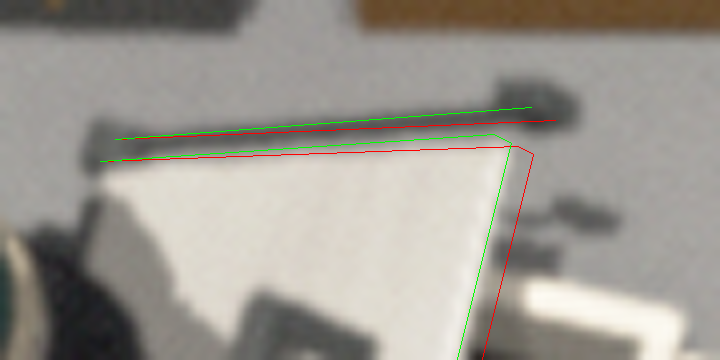

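View pics/topz11.png

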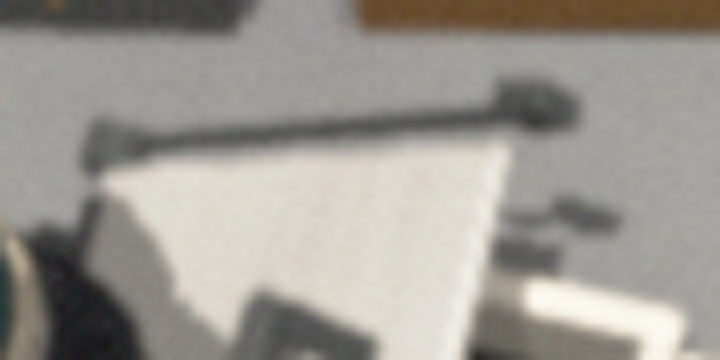

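View pics/sidez11.png

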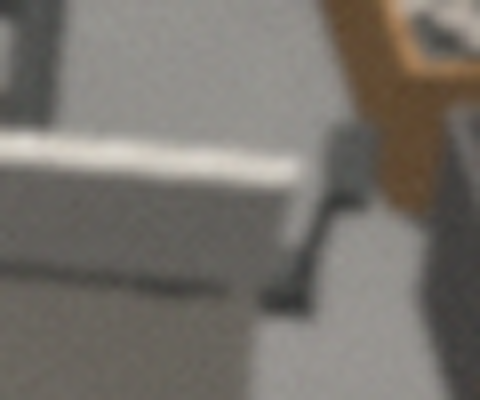

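My earlier corner reading mixed up the cover's top and bottom edges. In the overlay, cover and arm both now lie on the green 0.82 model in both views. I'll fit both lines subpixel to check.

```bash
python3 - <<'E'
from h import *
np.set_printoptions(precision=3,suppress=True)
def pt(a,x,o,u): return H+x*ex-(o*np.cos(a)-u*np.sin(a))*ey+np.array([0,0,o*np.sin(a)+u*np.cos(a)])
im=np.load('pics/top11.npz');g=cv2.cvtColor(im['pixels'],cv2.COLOR_BGR2GRAY).astype(float)
cols=np.arange(234,269);arm=[];cov=[]
for c in cols:
    p=g[122:150,c];r=np.arange(122,150)
    j=np.argmin(p[:17]);w=np.clip(120-p[max(j-3,0):j+4],0,None);arm.append((w*r[max(j-3,0):j+4]).sum()/w.sum())
    lo=p[j+2:].argmax(); 
    th=165;k=j+np.nonzero(p[j:]>th)[0][0];cov.append(r[k]-(p[k]-th)/(p[k]-p[k-1]))
arm=np.array(arm);cov=np.array(cov);print(arm);print(cov)
fa=np.polyfit(cols-250,arm,1);fc=np.polyfit(cols-250,cov,1);print('slopes',fa,fc)
def lin(x,u,a):
    A=proj(im,pt(a,x,.03,u))[0];B=proj(im,pt(a,x,.2,u))[0];return (B[1]-A[1])/(B[0]-A[0]),A[1]+(250-A[0])*(B[1]-A[1])/(B[0]-A[0])
for a in [.76,.78,.8,.82,.84,.86]: print(a,'arm',lin(.142,0,a),'cov',lin(.132,.004,a))
E
```

```text
[134.824 134.732 134.7   134.659 134.612 134.587 134.529 134.478 134.51
 134.469 134.295 134.31  133.978 133.806 133.732 133.762 133.66  133.6
 133.569 133.469 133.408 133.44  133.429 133.396 133.111 133.082 132.761
 132.705 132.688 132.611 132.582 132.556 132.517 132.464 132.463]
[137.176 137.2   137.182 137.207 137.152 137.1   136.889 136.882 136.757
 136.651 136.6   136.513 136.351 136.176 136.212 136.219 136.206 136.294
 136.2   136.219 136.069 135.97  135.941 135.875 135.667 135.581 135.31
 135.133 135.148 135.179 135.156 135.156 135.156 135.067 135.152]
slopes [ -0.077 133.719] [ -0.07  136.205]
0.76 arm (np.float64(-0.03819982835753893), np.float64(133.95988063743894)) cov (np.float64(-0.03028807144518725), np.float64(136.80716164538995))
0.78 arm (np.float64(-0.0507314623082946), np.float64(133.63356217236242)) cov (np.float64(-0.04254313805234619), np.float64(136.4655567624218))
0.8 arm (np.float64(-0.06388841927220247), np.float64(133.2909579133271)) cov (np.float64(-0.055416836289671624), np.float64(136.10649273030842))
0.82 arm (np.float64(-0.07773005066313292), np.float64(132.9305220169702)) cov (np.float64(-0.06896837640258335), np.float64(135.72830194158252))
0.84 arm (np.float64(-0.09232320862237849), np.float64(132.55051329119254)) cov (np.float64(-0.08326452342402987), np.float64(135.32910387509017))
0.86 arm (np.float64(-0.10774348223177084), np.float64(132.14896299960122)) cov (np.float64(-0.09838085421052128), np.float64(134.9067696747998))
```

Line slopes in the top view give 0.819 rad for the arm and 0.821 for the cover. The arm pose says 0.823. I'll hold briefly, make a last check, then hand in.

```bash
python3 -m pendant '[[[0,0,0],[0,0,0],255],[[0,0,0],[0,0,0],255],[[0,0,0],[0,0,0],255]]' 60
python3 - <<'E'
from h import *
np.set_printoptions(precision=4,suppress=True)
s=robot.get_state();print(s['t'],ang(s),s['ft_force'],s['grip_width'],np.abs(s['joint_velocities']).max())
snap('side','s12.png')
for n in ['timer_pointer','marker_tip','washer_cup','collar','hex_nut']:
    print(n,[(np.array(m['xyz']),round(m['conf'],2)) for m in robot.mark_of(n,'side')[:1]])
E
```

```text
t: 14.85
ee_pos: [0.5919, 0.0537, 0.2701]
ee_rot: [-0.026, 0.116, 0.97, -0.212]
ft_force: [-2.9, -10.7, -0.2]
grip_width: 0.0119
14.85 (np.float64(0.822260070507356), np.float64(0.1831218189030788), np.float64(-0.00038527029695499093)) [ -2.9132 -10.6805  -0.1858] 0.01189872299303368 0.0012185084287030055
timer_pointer [(array([0.5877, 0.0356, 0.0025]), 0.75)]
marker_tip [(array([ 0.7138, -0.0379,  0.2903]), 0.46)]
washer_cup [(array([ 0.5612, -0.3276,  0.0021]), 0.98)]
collar [(array([ 0.642 , -0.1685,  0.0582]), 0.68)]
hex_nut [(array([ 0.4416, -0.1383,  0.0599]), 0.6)]
```

View pics/s12.png

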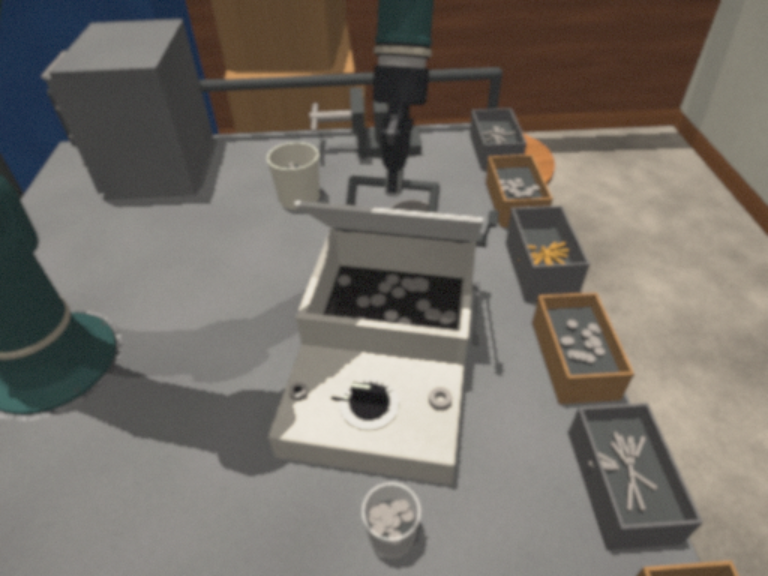

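Cover held steady beside the arm tip at (487,230), knob pointing at its bar at (343,400), and the bystanders where they were.

```bash
python3 -c "
from bench import robot
print(robot.close_job())"
```

```text
the job is handed in; nothing more can be done
None
```

The timer knob is at zero, and I handed the job in at about 15 s with the arm still holding the cover in line with the marker arm.

- **Knob:** I turned it back about 88° counter-clockwise. Seen from the wrist camera before letting go, its pointer was within about 0.5° of the thick bar, and it still pointed there in later pictures.
- **Cover:** I gripped the bow handle at 60 N and lifted along the hinge arc. Line fits in the top view gave 0.821 rad for the cover and 0.819 for the marker arm. The arm's own pose put the cover at 0.822, and it was steady.
- **Marker arm and loose things:** the marker tip, cup, collar and nut read within 4 to 5 mm of where they started. I checked the can only by eye in the pictures.

**Checks that disagreed:**
- An early side-view reading had the cover about 0.12 rad short. I had mixed up the plate's top and bottom edges; the fitted lines settled it.
- The line offsets in the top view, as against their slopes, would allow about 0.02 rad of difference between cover and arm.
- In the last side view the network misread the knob's pointer, placing it at the tub's base, so I checked the knob in the picture instead.

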